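Nest the empty tubs in the wash tray

TASK

Clear up the empty tubs at the silversmith's bench: take the two empty white tubs out of the sloping rack and nest them, one after the other, in the empty tub standing in the dark tray, so that all three make one upright stack there, each fully home in the one below. Leave the tub with the rods in its hole in the rack, and leave the other things on the bench and the brush in the tray undisturbed.

Things in the scene. Friction and masses are not known exactly. Their poses are not given: they have to be found in the camera images.
- tub_a: Empty white plastic tub, 94 mm high, walls 2.5 mm; origin at the centre of its underside, z to its mouth. It tapers from 42 mm across at the foot to 59 mm at 60 mm up; there it steps out to a straight collar 68 mm across, up to the rim at 94 mm (mouth 63 mm inside). It hangs by that step in a rack hole, collar above the plate, leaning 30 degrees to the rack's front.
- tub_b: The other empty tub in the rack, the same in every way as tub_a (40 to 85 g each). Nested in another tub, its foot goes in with 10 mm of play all round, narrowing to 1 to 2 mm, and its step comes to rest on the rim of the lower tub: its origin is then 34 mm above the lower one's, and its whole collar stays free above.
- tub_base: The third empty tub, the same as tub_a, standing loose and upright on the tray's floor.
- tub_rods: A tub of the same kind in the remaining hole of the rack, holding a bunch of silver rods that stand up to 50 mm above its rim. It stays there.
- rack: Low fixed rack: aluminium plate 116 x 360 x 6 mm on dark steel legs, sloping up at 30 degrees away from its front (-x of the rack). Three 63 mm holes in a row along its y, 110 mm apart; origin on the bench under the middle hole, whose centre is 84 mm up in the plate's top. A tub comes out along its own axis, square to the plate; its foot is clear after 60 mm. Nothing is above the rack.
- tray: Dark plastic tray fixed to the bench, 180 mm along its x, 240 mm along its y, 42 mm high, floor and walls 4 mm; origin at the centre of its underside.
- brush: Hand brush 130 x 22 x 24 mm, wooden back up, lying in the tray along the tray's x on the -y side; origin at the middle of its underside.
- block: Dark steel doming block 80 x 42 x 38 mm, loose on the bench near the robot; origin at the centre of its underside.
- pliers: Pliers, about 190 mm long, 14 mm high, loose on the bench beyond the rack and tray; origin on the bench under the pivot.
- lidded_tub: Large closed white tub, 122 mm across, 90 mm high, beyond the rack; origin at the centre of its underside.
- flux: Amber bottle, 52 mm across, 130 mm high, on the bench to the left of the rack; origin at the centre of its underside.
Mind the look-alikes: they are no part of the job. What is shaped like the tub_b but blue or purple is not meant.

How it is judged:
By the outcome, as a careful person would: the job done as asked, in the order asked, and still so for the second after the job is handed in, with the robot touching nothing.
It also fails if it takes over 64 s, if anything falls off the work surface, if the arm or the gripper's body presses on something with over 40 N, if the wrist force passes 120 N, or if a joint passes its speed limit or range.

ROBOT

A 6-joint arm with a two-finger parallel gripper is mounted at the origin on the work surface. World frame = base frame: x ahead of the robot, y to its left, z up, the work surface at z = 0. Lengths are in m, angles in degrees, forces in N, time in s.
With the tool pointing down it reaches from about 0.35 to 0.875 m from the base axis. Payload 4.2 kg.
Tool frame: the origin (TCP) lies where the fingers leave the gripper's body, on its centre line; the fingertips stand 70 mm ahead of it and the grasp point (between the pads) lies 51 mm ahead of it; z points along the fingers, y is the direction in which the jaws open and shut (so a half turn about z gives the same grasp; the last joint's range is limited). The gripper opens to 87 mm and grips with 3 to 60 N. Pads are 19 mm wide; open, the fingers measure 117 mm over their backs; the gripper's body (75 mm by 190 mm) begins 51 mm behind the grasp point.
Start: joints at [85.061, 22.042, 0.453, 0, -68.411, -14.817], TCP at [0.211, 0.588, 0.292] pointing down, gripper open.
Joint ranges: [-179.83, 179.83], [-69.29, 118.12], [-61.27, 80.66], [-181.25, 117.63], [-171.15, -9.14], [-177.46, 177.46]. Speed limits (degrees/s): [159.86, 159.86, 180, 180, 180, 180].

INTERFACE

Orientations are given as a 3x3 rotation matrix whose columns are the frame's x, y, z axes.
In Python, from station import sense, capture, camera_model, finish_job gives the robot as it stands.
- The arm moves only by the shell command python3 -m inch 'ROWS'. ROWS is JSON, a list of rows, each an object with "hand": the closure, from 0 (fully open) to 1 (shut); "slide": the shift along the world's x, y, z in cm, a list of three; "yaw": the turn about the world's z in rad. A call has 1 to 10 rows; each row is the pose to reach, as a shift and turn from the pose commanded when the call began; what a row does not reach only later rows make up. A row lasts 1/8 s, in which the tool goes at most 62.5 mm and 10.7 degrees, less where a joint would pass 70% of its speed; a pose out of reach is approached as far as the arm can. A call with a gripper value outside its range is refused whole. The fingers move at their own pace and stop on an object; the grip force is fixed at half the most. Time passes only in rows, so rows that repeat a pose let the fingers close. It gives the time, the measured TCP pose, the force and the opening at its end, in the units of the state.
- sense(): the state, without advancing time (a new reading comes with each control period).
- capture(name): name is "side" or "top" or "wrist"; returns the picture (480x640x3 uint8, blue, green, red); there is no depth.
- camera_model(name): a dict with "mtx" (3x3 intrinsics, pixels), "xyz" and "orientation" of the camera in the world; the wrist camera has in their place "tool_from_camera" (4x4, takes a point from camera to tool coordinates, whose origin is the TCP and whose axes are the flange's). Camera axes: x right, y up, looking along -z (the intrinsics and any distortion apply to the point x, -y, -z); pixel columns grow to the right and rows downward; lengths in m; the calibration is good to about 2 mm. A picture is of the moment at which its call begins: read the wrist's pose just before it. camera_model takes no time and is no camera call.
- finish_job(): hands the job in, once; it reports no verdict.
The state is a dict: "time_s": time; "joints": joint angles; "joint_velocities": joint speeds; "effort": joint torques, N m; "tcp_pos": TCP position; "ee_rot": TCP orientation; "wrist_force": force on the tool from outside, world axes, zero at the start; "moment": the same for the moment, N m; "gripper_width": opening from 0.0 (shut) to 1.0 (fully open).
Only numpy, scipy, OpenCV 4.12 (cv2) and the standard library are available. Lean on these libraries where they do the work, as an engineer would, in place of code of your own. Each camera call takes 0.05 s, during which the arm holds its last target. There are 200 camera calls.

## Working session

There is one attempt and no reset: what is moved stays moved. The work goes in short steps, Python scripts to look and compute and a shell command to move; the robot and the scene stay as the last step left them, time stands still between calls to the robot, and variables do not carry over. Pictures are saved under pics/ and viewed, about 8 in all and at most 12, crops included, and the job is handed in when it is done.

```bash
ls; mkdir -p pics; cat > h.py <<'E'
import numpy as np, cv2
from station import sense,capture,camera_model
def ray(name,u,v,st=None):
    m=camera_model(name);K=np.array(m["mtx"])
    d=np.linalg.inv(K)@[u,v,1];d=np.array([d[0],-d[1],-d[2]])
    if name=="wrist":
        T=np.array(m["tool_from_camera"]);R=np.array(st["ee_rot"]);p=np.array(st["tcp_pos"])
        return R@T[:3,3]+p,R@T[:3,:3]@d
    return np.array(m["xyz"]),np.array(m["orientation"])@d
def onz(name,u,v,z,st=None):
    o,d=ray(name,u,v,st);return o+d*(z-o[2])/d[2]
def proj(name,P,st=None):
    m=camera_model(name);K=np.array(m["mtx"]);P=np.atleast_2d(P)
    if name=="wrist":
        T=np.array(m["tool_from_camera"]);R=np.array(st["ee_rot"]);p=np.array(st["tcp_pos"])
        c=((P-p)@R-T[:3,3])@T[:3,:3]
    else: c=(P-np.array(m["xyz"]))@np.array(m["orientation"])
    q=np.c_[c[:,0],-c[:,1],-c[:,2]]@K.T
    return q[:,:2]/q[:,2:]
E
python3 - <<'E'
from h import *
print(sense())
for n in("top","side","wrist"):
    print(n,camera_model(n)); cv2.imwrite(f"pics/{n}0.png",capture(n))
E
```

```text
pics
{'time_s': 0.0, 'joints': array([ 8.50589043e+01,  2.20915503e+01,  3.77567264e-01, -2.93186324e-02,
       -6.84124187e+01, -1.48164566e+01]), 'joint_velocities': array([-0.06125616,  0.0405708 , -0.07297716, -0.05190659,  0.09134973,
        0.07851882]), 'effort': array([ 2.63851944e-04, -3.90663099e+01,  1.87394768e+01,  4.21958864e+00,
        1.08841815e-02, -1.86766033e-04]), 'tcp_pos': array([0.21109747, 0.58777151, 0.29113517]), 'ee_rot': array([[ 9.41067664e-01, -3.38217699e-01, -6.64058403e-04],
       [-3.38218334e-01, -9.41065198e-01, -2.15689863e-03],
       [ 1.04579037e-04,  2.25438428e-03, -9.99997453e-01]]), 'wrist_force': array([ 1.58702734, -0.80347949,  0.0369435 ]), 'moment': array([ 0.01822242,  0.01836987, -0.03700809]), 'gripper_width': 0.9993320570773463}
top {'mtx': array([[507.22722401,   0.        , 326.4711711 ],
       [  0.        , 507.22722401, 240.17004447],
       [  0.        ,   0.        ,   1.        ]]), 'xyz': array([0.24017945, 0.03986647, 1.40928842]), 'orientation': array([[ 0.02740832,  0.97967134, -0.19872808],
       [-0.99947568, 
[... 291 characters left out ...]
87495]), 'orientation': array([[ 0.97702872,  0.16928675, -0.12944833],
       [-0.21250614,  0.72832674, -0.65144555],
       [-0.01600042,  0.66398958,  0.74757062]])}
wrist {'mtx': array([[372.29419478,   0.        , 319.36077893],
       [  0.        , 372.29419478, 238.44487724],
       [  0.        ,   0.        ,   1.        ]]), 'tool_from_camera': array([[-1.23839617e-03,  9.65399710e-01,  2.60771676e-01,
         7.15874352e-02],
       [ 9.99999233e-01,  1.19848218e-03,  3.12077114e-04,
        -1.32497386e-03],
       [-1.12510527e-05,  2.60771863e-01, -9.65400453e-01,
        -9.28123614e-02],
       [ 0.00000000e+00,  0.00000000e+00,  0.00000000e+00,
         1.00000000e+00]])}
```

View pics/top0.png

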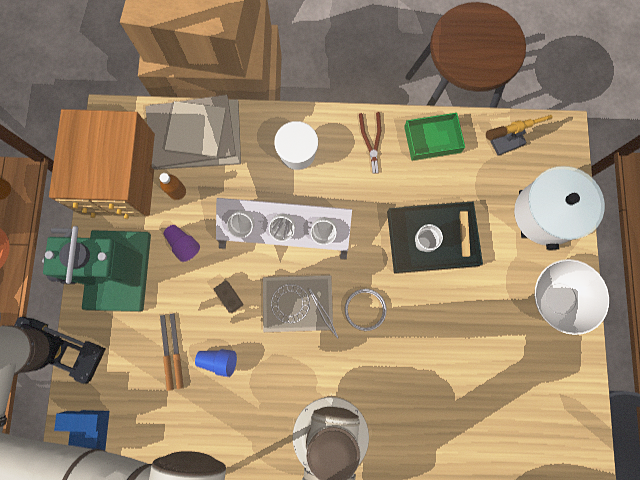

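View pics/side0.png

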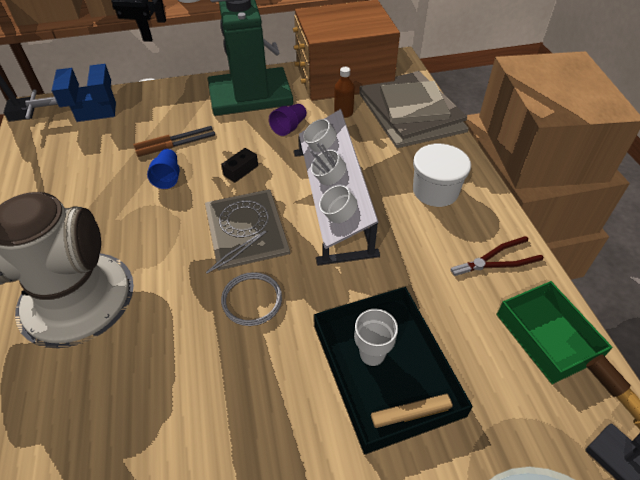

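```bash
python3 - <<'E'
from h import *
a=cv2.imread("pics/top0.png")[190:270,205:360];b=cv2.imread("pics/side0.png")[105:270,290:385]
c=cv2.imread("pics/top0.png")[195:280,380:490]
a=cv2.resize(a,None,fx=3,fy=3,interpolation=3);b=cv2.resize(b,None,fx=3.2,fy=3.2,interpolation=3);c=cv2.resize(c,None,fx=3,fy=3,interpolation=3)
o=np.zeros((600,800,3),np.uint8)
o[:240,:465]=a;o[:528,480:784]=b[:,:304];o[250:505,:330]=c
cv2.imwrite("pics/crop1.png",o)
E
```

```text
(no output)
```

View pics/crop1.png

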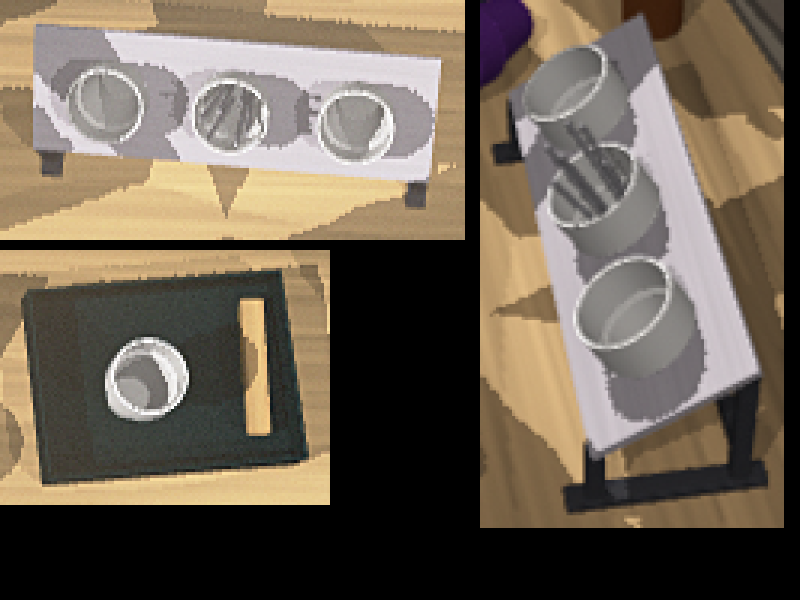

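```bash
python3 - <<'E'
from h import *
from scipy.optimize import least_squares as LS
c,s=np.cos(np.pi/6),np.sin(np.pi/6)
def W(p,L):
    C,S=np.cos(p[2]),np.sin(p[2]);return np.array(L)@np.array([[C,S,0],[-S,C,0],[0,0,1]])+[p[0],p[1],0]
L=[[a*.058*c,b*.18,.084+a*.058*s] for a,b in((1,1),(1,-1),(-1,-1),(-1,1))]
top=np.array([[216.7,198],[351.7,209.7],[348.7,250.3],[216,240]])
side=np.array([[340.6,109.4],[377.5,223],[326.3,246.6]])
f=lambda p:np.r_[(proj("top",W(p,L))-top).ravel(),(proj("side",W(p,L)[:3])-side).ravel()]
r=LS(f,[.5,.1,0]);print(r.x,np.degrees(r.x[2]),f(r.x).round(1))
p=r.x
for h in(.11,0,-.11):
    rim=W(p,[[-.034*s,h,.084+.034*c]])
    print("rim centre",rim,proj("top",rim),proj("side",rim))
# base
g=lambda q:np.r_[(proj("top",[[*q,.098]])-[429.3,237.3]).ravel(),(proj("side",[[*q,.098]])-[376,330]).ravel()]
q=LS(g,[.6,-.2]);print("base",q.x,g(q.x))
# tray corners
for uv in((388,209),(475,205),(482,263),(394,271)): print(onz("top",*uv,.042))
E
```

```text
[ 0.54862358  0.14091646 -0.05205044] -2.9822702975945545 [-0.1 -0.2  0.7 -0.8 -0.3 -0.2  0.2 -0.6 -0.4 -0.2  0.4 -1.7 -1.4  1.7]
rim centre [[0.53736956 0.25165194 0.11344486]] [[240.10713343 224.65208311]] [[316.74559974 130.56388385]]
rim centre [[0.5316466  0.14180091 0.11344486]] [[282.03258824 228.06906708]] [[325.44980457 162.67976203]]
rim centre [[0.52592364 0.03194989 0.11344486]] [[323.95041251 231.48542915]] [[335.42922786 199.50080991]]
base [ 0.52257378 -0.25175296] [ 1.52193784 -0.06510442 -0.22820382 -0.99091672]
[ 0.61149045 -0.14537023  0.042     ]
[ 0.63091383 -0.38976136  0.042     ]
[ 0.46680959 -0.40394791  0.042     ]
[ 0.43749422 -0.16231839  0.042     ]
```

```bash
python3 -m inch '[{"hand":0,"slide":[9,-27,4],"yaw":0.294},{"hand":0,"slide":[9,-27,4],"yaw":0.294},{"hand":0,"slide":[9,-27,4],"yaw":0.294},{"hand":0,"slide":[9,-27,4],"yaw":0.294},{"hand":0,"slide":[9,-27,4],"yaw":0.294},{"hand":0,"slide":[32.8,-33.6,1],"yaw":0.294},{"hand":0,"slide":[32.8,-33.6,1],"yaw":0.294},{"hand":0,"slide":[32.8,-33.6,1],"yaw":0.294},{"hand":0,"slide":[32.8,-33.6,1],"yaw":0.294},{"hand":0,"slide":[32.8,-33.6,1],"yaw":0.294}]'
python3 - <<'E'
from h import *
st=sense();im=capture("wrist");s=capture("side")
print(st["time_s"],st["tcp_pos"],st["ee_rot"])
from scipy.optimize import least_squares
p=[.54862,.14092,-.05205];c,sn=np.cos(np.pi/6),.5
for h in(.11,0):
    t=np.linspace(0,6.28,60)[:,None]
    a=np.array([-sn,0,c]);L=np.array([0,h,.084])+.034*a+.034*(np.cos(t)*[c,0,sn]+np.sin(t)*[0,1,0])
    C,S=np.cos(p[2]),np.sin(p[2]);P=L@np.array([[C,S,0],[-S,C,0],[0,0,1]])+[p[0],p[1],0]
    for u in proj("wrist",P,st): cv2.circle(im,tuple(int(v) for v in u),1,(0,0,255),-1)
o=np.zeros((600,800,3),np.uint8);o[:480,:640]=im
k=cv2.resize(s[90:240,270:390],None,fx=2,fy=2);o[300:600,560:800]=k
cv2.imwrite("pics/w1.png",o)
E
```

```text
time_s: 1.4
tcp_pos: [0.5419, 0.2504, 0.2993]
ee_rot: [[0.998, -0.056, -0.003], [-0.056, -0.998, -0.003], [-0.003, 0.003, -1.0]]
wrist_force: [-1.1, 0.0, 0.1]
gripper_width: 1.001
1.4 [0.54194007 0.25043513 0.29934747] [[ 0.99843089 -0.05590469 -0.00322979]
 [-0.05591345 -0.998432   -0.00269003]
 [-0.00307434  0.0028664  -0.99999117]]
```

View pics/w1.png

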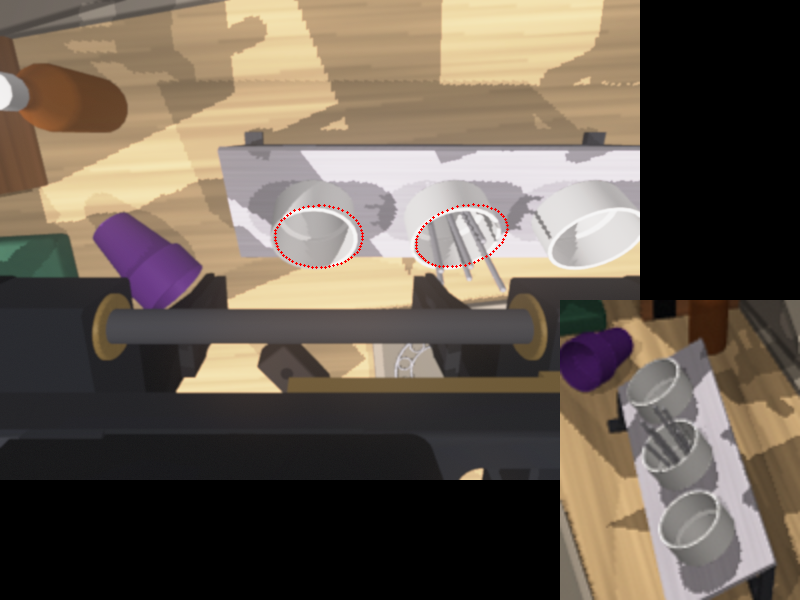

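```bash
python3 - <<'E'
from h import *
st=sense()
for s in((320.3,144),(314,154.4)):
  for w in((440,275),(468,276),(503,290)):
    a,d=ray("side",*s);b,e=ray("wrist",*w,st)
    d/=np.linalg.norm(d);e/=np.linalg.norm(e)
    t=np.linalg.lstsq(np.c_[d,-e],b-a,rcond=None)[0]
    P,Q=a+d*t[0],b+e*t[1];print(s,w,((P+Q)/2).round(3),np.linalg.norm(P-Q).round(4))
E
```

```text
(320.3, 144) (440, 275) [0.52  0.167 0.148] 0.0134
(320.3, 144) (468, 276) [0.52  0.152 0.158] 0.0077
(320.3, 144) (503, 290) [0.515 0.135 0.173] 0.0088
(314, 154.4) (440, 275) [0.508 0.161 0.126] 0.007
(314, 154.4) (468, 276) [0.508 0.145 0.138] 0.0008
(314, 154.4) (503, 290) [0.503 0.127 0.154] 0.0022
```

```bash
python3 -m inch '[{"hand":0,"slide":[-0.2,0,-6],"yaw":0},{"hand":0,"slide":[-0.2,0,-10],"yaw":0},{"hand":0,"slide":[-0.2,0,-12],"yaw":0},{"hand":0,"slide":[-0.2,0,-13.5],"yaw":0},{"hand":0,"slide":[-0.2,0,-13.5],"yaw":0},{"hand":0,"slide":[-0.2,0,-13.5],"yaw":0}]'
```

```text
time_s: 2.25
tcp_pos: [0.5375, 0.2529, 0.1686]
ee_rot: [[0.999, -0.05, 0.002], [-0.05, -0.999, 0.001], [0.002, -0.001, -1.0]]
wrist_force: [-0.1, -0.5, 0.0]
gripper_width: 0.999
```

```bash
python3 -m inch '[{"hand":0.4,"slide":[0,0,0],"yaw":0},{"hand":1,"slide":[0,0,0],"yaw":0},{"hand":1,"slide":[0,0,0],"yaw":0},{"hand":1,"slide":[0,0,0],"yaw":0},{"hand":1,"slide":[0,0,0],"yaw":0}]'
```

```text
time_s: 2.88
tcp_pos: [0.5381, 0.2533, 0.1683]
ee_rot: [[0.999, -0.05, 0.003], [-0.05, -0.999, 0.002], [0.003, -0.003, -1.0]]
wrist_force: [0.3, 4.0, 5.0]
gripper_width: 0.802
```

```bash
python3 -m inch '[{"hand":1,"slide":[-0.4,0.02,0.7],"yaw":0},{"hand":1,"slide":[-0.8,0.04,1.4],"yaw":0},{"hand":1,"slide":[-1.2,0.06,2.1],"yaw":0},{"hand":1,"slide":[-1.6,0.08,2.8],"yaw":0},{"hand":1,"slide":[-2.0,0.1,3.46],"yaw":0},{"hand":1,"slide":[-2.0,0.1,3.46],"yaw":0}]'
python3 - <<'E'
from h import *
st=sense();print(st["tcp_pos"],st["wrist_force"],st["gripper_width"])
s=capture("side");o=cv2.resize(s[60:260,240:440],None,fx=3,fy=3)
cv2.imwrite("pics/s2.png",o)
E
```

```text
time_s: 3.62
tcp_pos: [0.5167, 0.253, 0.2023]
ee_rot: [[0.999, -0.051, -0.0], [-0.051, -0.999, -0.0], [-0.0, 0.0, -1.0]]
wrist_force: [0.3, 0.6, -0.8]
gripper_width: 0.807
[0.51672005 0.25296955 0.20232843] [ 0.28770175  0.5665065  -0.82173184] 0.8069535876969871
```

View pics/s2.png

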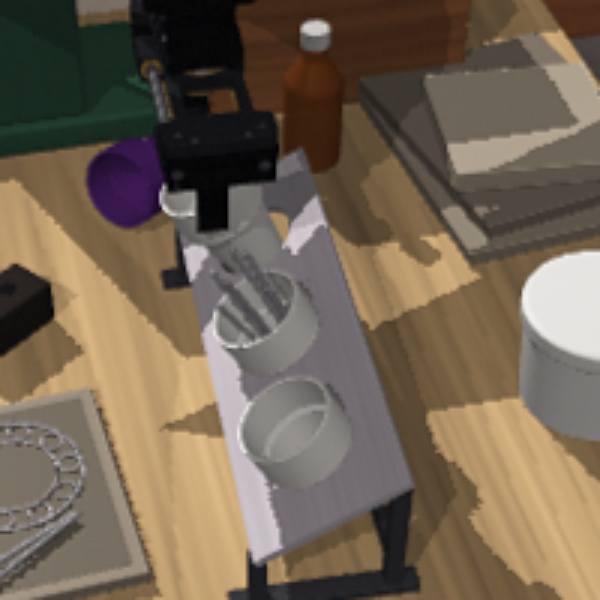

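```bash
python3 -m inch '[{"hand":1,"slide":[0.5,-0.03,0.28],"yaw":0},{"hand":1,"slide":[1.0,-0.05,0.55],"yaw":0},{"hand":1,"slide":[1.5,-0.08,0.8],"yaw":0},{"hand":1,"slide":[2.0,-0.1,1.05],"yaw":0},{"hand":1,"slide":[2.5,-0.13,1.3],"yaw":0},{"hand":1,"slide":[3.0,-0.15,1.5],"yaw":0},{"hand":1,"slide":[3.5,-0.18,1.65],"yaw":0},{"hand":1,"slide":[4.0,-0.2,1.75],"yaw":0},{"hand":1,"slide":[4.3,-0.2,1.8],"yaw":0},{"hand":1,"slide":[4.3,-0.2,1.8],"yaw":0}]'
python3 - <<'E'
from h import *
st=sense();print(st["tcp_pos"],st["wrist_force"],st["gripper_width"])
s=capture("side");o=cv2.resize(s[60:260,240:390],None,fx=3,fy=3)
w=cv2.resize(capture("wrist"),None,fx=.55,fy=.55)
p=np.zeros((600,802,3),np.uint8);p[:,:450]=o;p[:264,450:]=w
cv2.imwrite("pics/s3.png",p[:,:800])
E
```

```text
time_s: 4.92
tcp_pos: [0.5606, 0.2511, 0.22]
ee_rot: [[0.999, -0.051, 0.0], [-0.051, -0.999, -0.0], [0.0, -0.0, -1.0]]
wrist_force: [-3.7, -0.6, 2.6]
gripper_width: 0.801
[0.56056786 0.25109014 0.21995588] [-3.74053691 -0.58617578  2.57109652] 0.8010599966321946
```

View pics/s3.png

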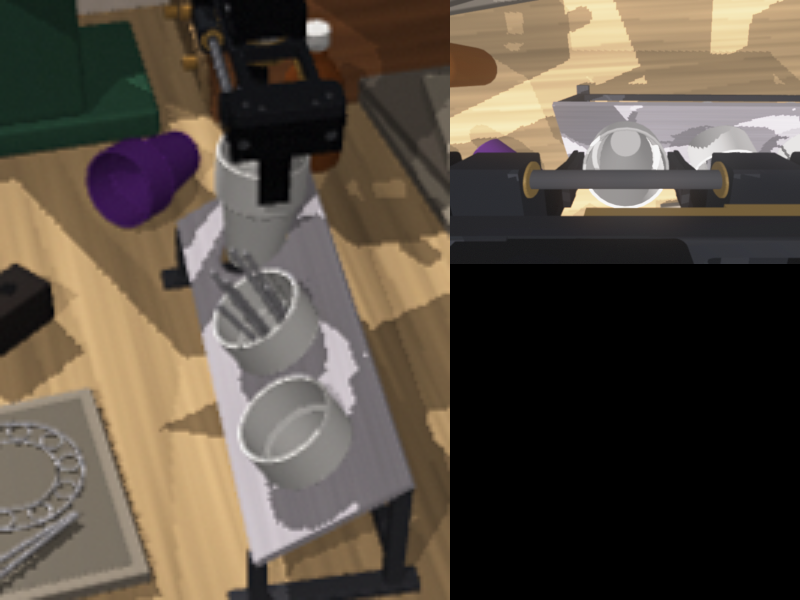

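```bash
python3 -m inch '[{"hand":1,"slide":[0,0,2],"yaw":0},{"hand":1,"slide":[0,0,5],"yaw":0},{"hand":1,"slide":[0,0,9],"yaw":0},{"hand":1,"slide":[0,0,12.5],"yaw":0},{"hand":1,"slide":[0,0,12.5],"yaw":0},{"hand":1,"slide":[0,0,12.5],"yaw":0}]'
python3 - <<'E'
from h import *
st=sense();print(st["tcp_pos"],st["wrist_force"],st["gripper_width"])
w=capture("wrist");im=w[180:420,200:440].copy()
s=capture("side")
R=np.array(st["ee_rot"]);t0=np.array(st["tcp_pos"])-[0,0,.051]
cols=[(0,0,255),(0,255,0),(255,0,0)]
im=cv2.resize(im,None,fx=2.4,fy=2.4,interpolation=3)
t=np.linspace(0,6.28,80)[:,None]
print(proj("wrist",t0-[0,0,.003],st),proj("wrist",t0-[0,0,.0945],st))
for k,al in enumerate((0,5,-5)):
    a=np.radians(al);ax=np.array([-np.sin(a),0,np.cos(a)]);ex=np.array([np.cos(a),0,np.sin(a)])
    for d,r in((-.003,.0315),(-.0945,.0185)):
        P=t0+d*ax+r*(np.cos(t)*ex+np.sin(t)*[0,1,0])
        for u in proj("wrist",P,st): cv2.circle(im,tuple(((u-[200,180])*2.4).astype(int)),1,cols[k],-1)
o=np.zeros((580,800,3),np.uint8);o[:576,:576]=im
k=s[40:240,270:380];o[:400,580:800]=cv2.resize(k,None,fx=2,fy=2)
cv2.imwrite("pics/w4.png",o)
E
```

```text
time_s: 5.78
tcp_pos: [0.5603, 0.2513, 0.3437]
ee_rot: [[0.999, -0.051, -0.0], [-0.051, -0.999, 0.0], [-0.0, -0.0, -1.0]]
wrist_force: [-0.2, 0.3, -1.7]
gripper_width: 0.8
[0.56030913 0.25127775 0.34368078] [-0.24354905  0.25754985 -1.69544488] 0.7999760664576331
[[322.30235023 310.73880433]] [[321.27262879 249.33746707]]
```

View pics/w4.png

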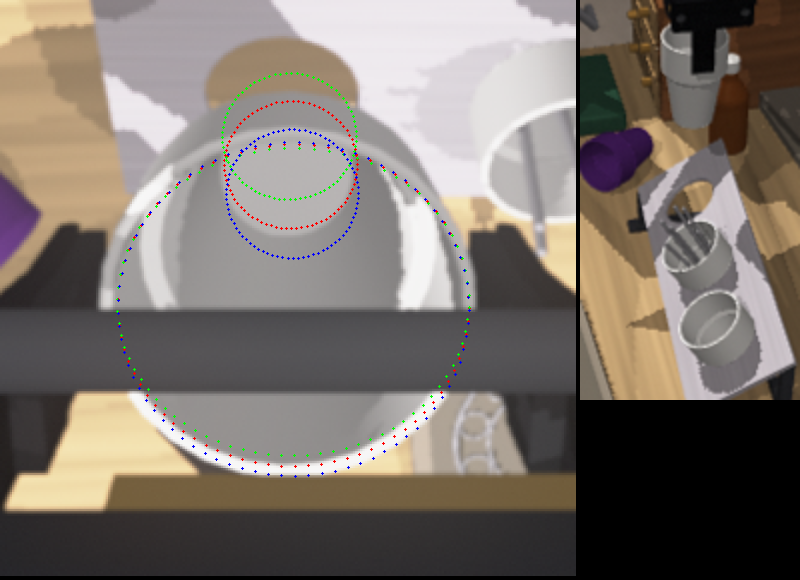

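```bash
python3 -m inch '[{"hand":1,"slide":[-2,-5,0],"yaw":0},{"hand":1,"slide":[-4,-11,0],"yaw":0},{"hand":1,"slide":[-6,-17,0],"yaw":0},{"hand":1,"slide":[-8,-23,0],"yaw":0},{"hand":1,"slide":[-9,-29,0],"yaw":0},{"hand":1,"slide":[-10,-35,0],"yaw":0},{"hand":1,"slide":[-10.5,-41,0],"yaw":0},{"hand":1,"slide":[-10.5,-47,0],"yaw":0},{"hand":1,"slide":[-10.5,-50.3,0],"yaw":0},{"hand":1,"slide":[-10.5,-50.3,0],"yaw":0}]'
python3 -m inch '[{"hand":1,"slide":[0,0,0],"yaw":0},{"hand":1,"slide":[0,0,0],"yaw":0}]'
python3 - <<'E'
from h import *
st=sense();w=capture("wrist")
np.savez("pics/st5.npz",p=st["tcp_pos"],R=st["ee_rot"])
im=cv2.resize(w[0:300,170:470],None,fx=2,fy=2,interpolation=3)
t=np.linspace(0,6.28,80)[:,None]
P=np.array([.5226,-.2518,.098])+.034*(np.cos(t)*[1,0,0]+np.sin(t)*[0,1,0])
for u in proj("wrist",P,st): cv2.circle(im,tuple(((u-[170,0])*2).astype(int)),1,(0,0,255),-1)
cv2.imwrite("pics/w5.png",im)
E
```

```text
time_s: 7.12
tcp_pos: [0.4548, -0.2537, 0.3431]
ee_rot: [[0.999, -0.055, -0.003], [-0.055, -0.999, 0.0], [-0.003, -0.0, -1.0]]
wrist_force: [-0.5, -0.5, -1.2]
gripper_width: 0.805
time_s: 7.38
tcp_pos: [0.4553, -0.2509, 0.3447]
ee_rot: [[0.999, -0.049, -0.0], [-0.049, -0.999, 0.0], [-0.0, -0.0, -1.0]]
wrist_force: [0.5, -0.9, -1.7]
gripper_width: 0.803
```

View pics/w5.png

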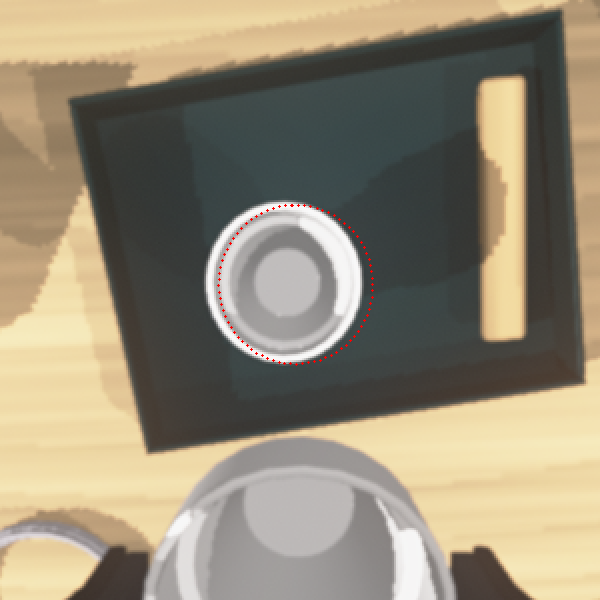

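```bash
python3 -m inch '[{"hand":1,"slide":[4,0.3,0],"yaw":0},{"hand":1,"slide":[6.9,0.4,0],"yaw":0},{"hand":1,"slide":[6.9,0.4,0],"yaw":0},{"hand":1,"slide":[6.9,0.4,-4],"yaw":0},{"hand":1,"slide":[6.9,0.4,-7],"yaw":0},{"hand":1,"slide":[6.9,0.4,-9],"yaw":0},{"hand":1,"slide":[6.9,0.4,-10],"yaw":0},{"hand":1,"slide":[6.9,0.4,-11],"yaw":0},{"hand":1,"slide":[6.9,0.4,-11.5],"yaw":0},{"hand":1,"slide":[6.9,0.4,-11.5],"yaw":0}]'
python3 -m inch '[{"hand":1,"slide":[0,0,-0.8],"yaw":0},{"hand":1,"slide":[0,0,-1.6],"yaw":0},{"hand":1,"slide":[0,0,-2.4],"yaw":0},{"hand":1,"slide":[0,0,-3],"yaw":0},{"hand":1,"slide":[0,0,-3],"yaw":0}]'
python3 - <<'E'
from h import *
s=capture("side");t=capture("top")
o=np.zeros((600,800,3),np.uint8);o[:600,:400]=cv2.resize(s[240:440,310:443],(400,600));o[:400,400:]=cv2.resize(t[190:290,380:480],(400,400))
cv2.imwrite("pics/s6.png",o)
E
```

```text
time_s: 8.68
tcp_pos: [0.5243, -0.2478, 0.23]
ee_rot: [[0.999, -0.051, 0.0], [-0.051, -0.999, -0.0], [0.0, 0.0, -1.0]]
wrist_force: [0.1, 0.2, -1.2]
gripper_width: 0.801
time_s: 9.3
tcp_pos: [0.5239, -0.2478, 0.1991]
ee_rot: [[0.999, -0.051, -0.001], [-0.051, -0.999, 0.0], [-0.001, -0.0, -1.0]]
wrist_force: [-0.2, -0.4, 0.2]
gripper_width: 0.805
```

View pics/s6.png

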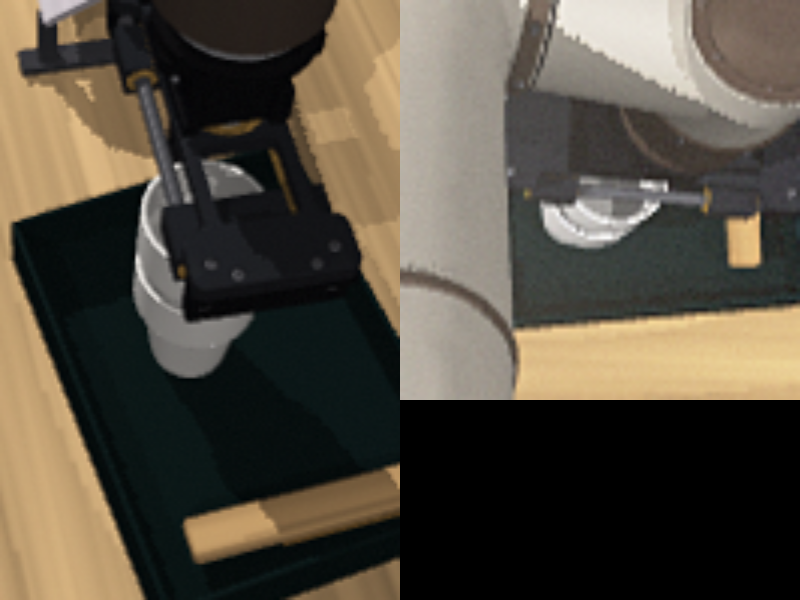

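```bash
python3 -m inch '[{"hand":1,"slide":[0,0,-0.4],"yaw":0},{"hand":1,"slide":[0,0,-0.8],"yaw":0},{"hand":1,"slide":[0,0,-1.0],"yaw":0},{"hand":1,"slide":[0,0,-1.0],"yaw":0}]'
python3 -m inch '[{"hand":1,"slide":[0,0,-0.2],"yaw":0},{"hand":1,"slide":[0,0,-0.3],"yaw":0},{"hand":1,"slide":[0,0,-0.3],"yaw":0}]'
```

```text
time_s: 9.9
tcp_pos: [0.5241, -0.2478, 0.1896]
ee_rot: [[0.999, -0.051, -0.001], [-0.051, -0.999, 0.0], [-0.001, -0.0, -1.0]]
wrist_force: [-0.0, -0.1, -0.6]
gripper_width: 0.81
time_s: 10.28
tcp_pos: [0.5243, -0.2478, 0.187]
ee_rot: [[0.999, -0.051, 0.0], [-0.051, -0.999, -0.0], [0.0, 0.0, -1.0]]
wrist_force: [0.8, 0.1, -0.9]
gripper_width: 0.805
```

```bash
python3 -m inch '[{"hand":1,"slide":[0,0,-0.2],"yaw":0},{"hand":1,"slide":[0,0,-0.2],"yaw":0}]'
python3 -m inch '[{"hand":1,"slide":[0,0,-0.2],"yaw":0},{"hand":1,"slide":[0,0,-0.2],"yaw":0}]'
python3 -m inch '[{"hand":1,"slide":[0,0,-0.2],"yaw":0},{"hand":1,"slide":[0,0,-0.2],"yaw":0}]'
```

```text
time_s: 10.52
tcp_pos: [0.5251, -0.248, 0.1866]
ee_rot: [[0.999, -0.05, 0.003], [-0.05, -0.999, -0.001], [0.003, 0.001, -1.0]]
wrist_force: [-0.9, 0.4, 5.5]
gripper_width: 0.808
time_s: 10.78
tcp_pos: [0.526, -0.2481, 0.1866]
ee_rot: [[0.999, -0.049, 0.006], [-0.049, -0.999, -0.002], [0.006, 0.002, -1.0]]
wrist_force: [-1.4, 2.2, 12.8]
gripper_width: 0.8
time_s: 11.02
tcp_pos: [0.5269, -0.2483, 0.1866]
ee_rot: [[0.999, -0.049, 0.009], [-0.048, -0.999, -0.003], [0.009, 0.003, -1.0]]
wrist_force: [-3.7, 3.7, 20.2]
gripper_width: 0.808
```

```bash
python3 -m inch '[{"hand":1,"slide":[0,0,0.5],"yaw":0},{"hand":0.1,"slide":[0,0,0.5],"yaw":0},{"hand":0,"slide":[0,0,0.5],"yaw":0},{"hand":0,"slide":[0,0,0.5],"yaw":0},{"hand":0,"slide":[0,0,3],"yaw":0},{"hand":0,"slide":[0,0,6],"yaw":0},{"hand":0,"slide":[0,0,12],"yaw":0},{"hand":0,"slide":[-7,0,15],"yaw":0},{"hand":0,"slide":[-7,0,15],"yaw":0},{"hand":0,"slide":[-7,0,15],"yaw":0}]'
python3 - <<'E'
from h import *
st=sense();print(st["tcp_pos"])
w=capture("wrist");s=capture("side")
im=cv2.resize(w[0:300,170:470],None,fx=1.5,fy=1.5,interpolation=3)
t=np.linspace(0,6.28,80)[:,None]
P=np.array([.5240,-.2475,.132])+.034*(np.cos(t)*[1,0,0]+np.sin(t)*[0,1,0])
for u in proj("wrist",P,st): cv2.circle(im,tuple(((u-[170,0])*1.5).astype(int)),1,(0,0,255),-1)
sc=s[230:430,310:425].copy()
sc=cv2.resize(sc,None,fx=3,fy=3)
for u in proj("side",P): cv2.circle(sc,tuple(((u-[310,230])*3).astype(int)),1,(0,0,255),-1)
o=np.zeros((600,800,3),np.uint8);o[:450,:450]=im;o[:,455:]=sc
cv2.imwrite("pics/w7.png",o)
E
```

```text
time_s: 12.28
tcp_pos: [0.4537, -0.2479, 0.3311]
ee_rot: [[0.999, -0.051, 0.001], [-0.051, -0.999, -0.0], [0.001, 0.0, -1.0]]
wrist_force: [0.5, -0.2, -0.1]
gripper_width: 0.998
[ 0.45370909 -0.2478636   0.33113649]
```

View pics/w7.png

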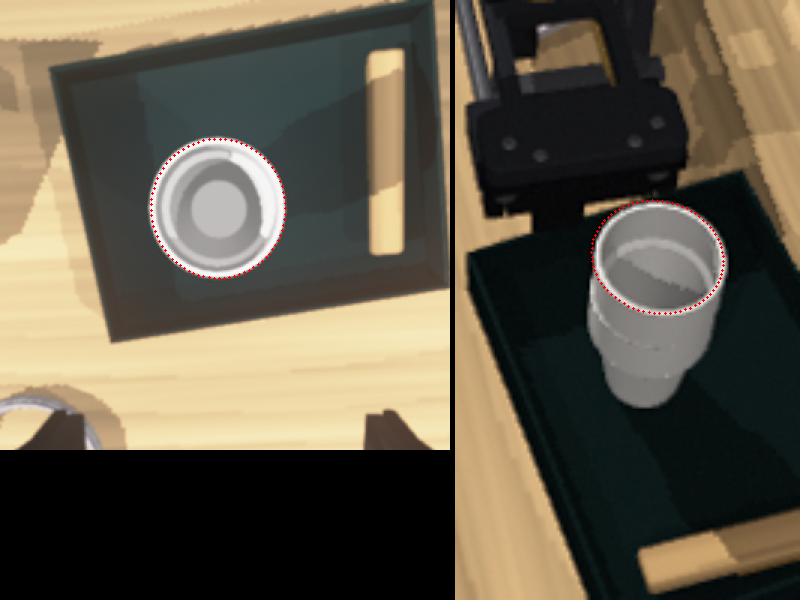

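```bash
python3 -m inch '[{"hand":0,"slide":[3,6,0],"yaw":0},{"hand":0,"slide":[5,12,0],"yaw":0},{"hand":0,"slide":[6,18,0],"yaw":0},{"hand":0,"slide":[7,24,-1],"yaw":0},{"hand":0,"slide":[7.3,28.1,-3],"yaw":0},{"hand":0,"slide":[7.3,28.1,-3],"yaw":0},{"hand":0,"slide":[7.3,28.1,-3],"yaw":0}]'
python3 - <<'E'
from h import *
st=sense();print(st["tcp_pos"],st["ee_rot"][:2,1])
E
```

```text
time_s: 13.25
tcp_pos: [0.5278, 0.0335, 0.2998]
ee_rot: [[0.999, -0.05, -0.002], [-0.05, -0.999, -0.001], [-0.002, 0.001, -1.0]]
wrist_force: [0.5, 0.0, -0.0]
gripper_width: 0.997
[0.5277953  0.03351872 0.29980369] [-0.04999164 -0.99874894]
```

```bash
python3 -m inch '[{"hand":0,"slide":[0,0,-6],"yaw":0},{"hand":0,"slide":[0,0,-10],"yaw":0},{"hand":0,"slide":[0,0,-12],"yaw":0},{"hand":0,"slide":[0,0,-13.2],"yaw":0},{"hand":0,"slide":[0,0,-13.2],"yaw":0},{"hand":0,"slide":[0,0,-13.2],"yaw":0}]'
python3 -m inch '[{"hand":0.4,"slide":[0,0,0],"yaw":0},{"hand":1,"slide":[0,0,0],"yaw":0},{"hand":1,"slide":[0,0,0],"yaw":0},{"hand":1,"slide":[0,0,0],"yaw":0},{"hand":1,"slide":[0,0,0],"yaw":0}]'
```

```text
time_s: 14.0
tcp_pos: [0.528, 0.0331, 0.17]
ee_rot: [[0.999, -0.051, 0.002], [-0.051, -0.999, 0.001], [0.002, -0.001, -1.0]]
wrist_force: [0.7, 0.8, 1.0]
gripper_width: 1.002
time_s: 14.62
tcp_pos: [0.5278, 0.0338, 0.1696]
ee_rot: [[0.999, -0.05, 0.002], [-0.05, -0.999, 0.001], [0.002, -0.001, -1.0]]
wrist_force: [-1.0, 4.2, 4.9]
gripper_width: 0.804
```

```bash
python3 -m inch '[{"hand":1,"slide":[-0.4,0.02,0.7],"yaw":0},{"hand":1,"slide":[-0.8,0.04,1.4],"yaw":0},{"hand":1,"slide":[-1.2,0.06,2.1],"yaw":0},{"hand":1,"slide":[-1.6,0.08,2.8],"yaw":0},{"hand":1,"slide":[-2.0,0.1,3.46],"yaw":0},{"hand":1,"slide":[-2.0,0.1,3.46],"yaw":0}]'
python3 -m inch '[{"hand":1,"slide":[0.5,-0.03,0.28],"yaw":0},{"hand":1,"slide":[1.0,-0.05,0.55],"yaw":0},{"hand":1,"slide":[1.5,-0.08,0.8],"yaw":0},{"hand":1,"slide":[2.0,-0.1,1.05],"yaw":0},{"hand":1,"slide":[2.5,-0.13,1.3],"yaw":0},{"hand":1,"slide":[3.0,-0.15,1.5],"yaw":0},{"hand":1,"slide":[3.5,-0.18,1.65],"yaw":0},{"hand":1,"slide":[4.0,-0.2,1.75],"yaw":0},{"hand":1,"slide":[4.15,-0.2,1.8],"yaw":0},{"hand":1,"slide":[4.15,-0.2,1.8],"yaw":0}]'
python3 -m inch '[{"hand":1,"slide":[0,0,2],"yaw":0},{"hand":1,"slide":[0,0,5],"yaw":0},{"hand":1,"slide":[0,0,9],"yaw":0},{"hand":1,"slide":[0,0,12.5],"yaw":0},{"hand":1,"slide":[0,0,14],"yaw":0},{"hand":1,"slide":[0,0,14],"yaw":0}]'
```

```text
time_s: 15.38
tcp_pos: [0.5071, 0.0342, 0.2041]
ee_rot: [[0.999, -0.051, 0.001], [-0.051, -0.999, 0.0], [0.001, -0.0, -1.0]]
wrist_force: [0.0, 0.7, -0.6]
gripper_width: 0.806
time_s: 16.62
tcp_pos: [0.5489, 0.0322, 0.2215]
ee_rot: [[0.999, -0.051, 0.0], [-0.051, -0.999, 0.0], [0.0, -0.0, -1.0]]
wrist_force: [-4.2, -0.9, 2.5]
gripper_width: 0.802
time_s: 17.38
tcp_pos: [0.5493, 0.0325, 0.3618]
ee_rot: [[0.999, -0.051, 0.003], [-0.051, -0.999, 0.001], [0.003, -0.001, -1.0]]
wrist_force: [0.1, 0.2, -0.9]
gripper_width: 0.804
```

```bash
python3 -m inch '[{"hand":1,"slide":[-3,-5,0],"yaw":0},{"hand":1,"slide":[-6,-10,0],"yaw":0},{"hand":1,"slide":[-8,-16,0],"yaw":0},{"hand":1,"slide":[-9.4,-22,0],"yaw":0},{"hand":1,"slide":[-9.4,-28,0],"yaw":0},{"hand":1,"slide":[-9.4,-28,0],"yaw":0},{"hand":1,"slide":[-9.4,-28,0],"yaw":0}]'
python3 - <<'E'
from h import *
st=sense();print(st["tcp_pos"],st["wrist_force"])
w=capture("wrist");im=cv2.resize(w[0:440,160:480],None,fx=1.36,fy=1.36,interpolation=3)
d=lambda P,c:[cv2.circle(im,tuple(((u-[160,0])*1.36).astype(int)),1,c,-1) for u in proj("wrist",P,st)]
t=np.linspace(0,6.28,80)[:,None];C=np.cos(t)*[1,0,0]+np.sin(t)*[0,1,0]
d(np.array([.5240,-.2470,.132])+.034*C,(0,0,255))
g=st["tcp_pos"]-np.array([0,0,.051])
d(g-[0,0,.0045]+.0315*C,(0,0,255));d(g-[0,0,.096]+.0185*C,(0,0,255))
s=capture("side");o=np.zeros((600,800,3),np.uint8);o[:598,:435]=im[:598,:435];o[:,440:]=cv2.resize(s[200:420,300:432],(360,600))
cv2.imwrite("pics/w8.png",o)
E
```

```text
time_s: 18.25
tcp_pos: [0.4544, -0.2477, 0.3596]
ee_rot: [[0.999, -0.052, -0.003], [-0.052, -0.999, 0.001], [-0.003, -0.001, -1.0]]
wrist_force: [-0.4, 0.5, -1.2]
gripper_width: 0.806
[ 0.45439657 -0.24772516  0.35964276] [-0.37621334  0.52746582 -1.16062316]
```

View pics/w8.png

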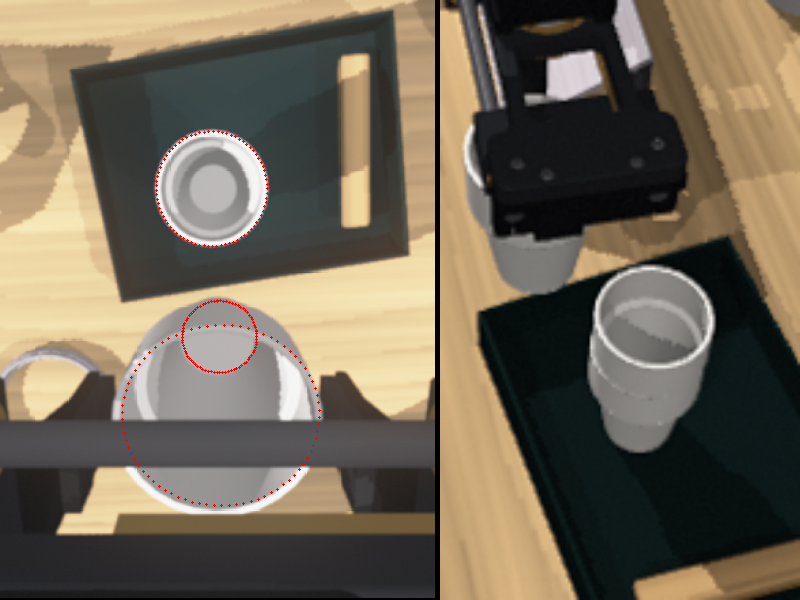

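```bash
python3 -m inch '[{"hand":1,"slide":[4,0,0],"yaw":0},{"hand":1,"slide":[6.9,0,0],"yaw":0},{"hand":1,"slide":[6.9,0,0],"yaw":0},{"hand":1,"slide":[6.9,0.05,-4],"yaw":0},{"hand":1,"slide":[6.9,0.05,-6],"yaw":0},{"hand":1,"slide":[6.9,0.05,-7],"yaw":0},{"hand":1,"slide":[6.9,0.05,-8],"yaw":0},{"hand":1,"slide":[6.9,0.05,-9],"yaw":0},{"hand":1,"slide":[6.9,0.05,-9.5],"yaw":0},{"hand":1,"slide":[6.9,0.05,-9.5],"yaw":0}]'
python3 -m inch '[{"hand":1,"slide":[0,0,-0.8],"yaw":0},{"hand":1,"slide":[0,0,-1.6],"yaw":0},{"hand":1,"slide":[0,0,-2.4],"yaw":0},{"hand":1,"slide":[0,0,-3],"yaw":0},{"hand":1,"slide":[0,0,-3],"yaw":0}]'
python3 -m inch '[{"hand":1,"slide":[0,0,-0.4],"yaw":0},{"hand":1,"slide":[0,0,-0.8],"yaw":0},{"hand":1,"slide":[0,0,-1.2],"yaw":0},{"hand":1,"slide":[0,0,-1.2],"yaw":0}]'
```

```text
time_s: 19.6
tcp_pos: [0.5237, -0.2473, 0.2663]
ee_rot: [[0.999, -0.051, -0.0], [-0.051, -0.999, 0.0], [-0.0, 0.0, -1.0]]
wrist_force: [0.3, 0.7, -0.9]
gripper_width: 0.807
time_s: 20.23
tcp_pos: [0.5235, -0.2472, 0.2357]
ee_rot: [[0.999, -0.051, -0.001], [-0.051, -0.999, 0.0], [-0.001, -0.0, -1.0]]
wrist_force: [0.4, -0.2, -0.4]
gripper_width: 0.804
time_s: 20.72
tcp_pos: [0.5236, -0.2473, 0.2241]
ee_rot: [[0.999, -0.051, -0.001], [-0.051, -0.999, 0.0], [-0.001, -0.0, -1.0]]
wrist_force: [0.1, -0.9, 0.2]
gripper_width: 0.802
```

```bash
python3 -m inch '[{"hand":1,"slide":[0,0,-0.2],"yaw":0},{"hand":1,"slide":[0,0,-0.3],"yaw":0},{"hand":1,"slide":[0,0,-0.3],"yaw":0}]'
python3 -m inch '[{"hand":1,"slide":[0,0,-0.2],"yaw":0},{"hand":1,"slide":[0,0,-0.2],"yaw":0}]'
```

```text
time_s: 21.1
tcp_pos: [0.524, -0.2474, 0.222]
ee_rot: [[0.999, -0.051, 0.001], [-0.051, -0.999, -0.0], [0.001, 0.0, -1.0]]
wrist_force: [1.0, 0.5, 1.4]
gripper_width: 0.801
time_s: 21.35
tcp_pos: [0.5246, -0.2475, 0.2218]
ee_rot: [[0.999, -0.05, 0.003], [-0.05, -0.999, -0.001], [0.003, 0.001, -1.0]]
wrist_force: [-0.7, 1.2, 9.0]
gripper_width: 0.806
```

Contact came at 0.2218 m, as predicted (0.2219). Next: one small extra press, relieve, release and look.

```bash
python3 -m inch '[{"hand":1,"slide":[0,0,-0.2],"yaw":0},{"hand":1,"slide":[0,0,-0.2],"yaw":0}]'
python3 -m inch '[{"hand":1,"slide":[0,0,0.4],"yaw":0},{"hand":0.1,"slide":[0,0,0.4],"yaw":0},{"hand":0,"slide":[0,0,0.4],"yaw":0},{"hand":0,"slide":[0,0,0.4],"yaw":0},{"hand":0,"slide":[0,0,3],"yaw":0},{"hand":0,"slide":[0,0,6],"yaw":0},{"hand":0,"slide":[0,0,12],"yaw":0},{"hand":0,"slide":[-6,0,13],"yaw":0},{"hand":0,"slide":[-9,0,13],"yaw":0},{"hand":0,"slide":[-9,0,13],"yaw":0}]'
python3 - <<'E'
from h import *
st=sense();print(st["tcp_pos"],st["wrist_force"])
w=capture("wrist");im=cv2.resize(w[0:300,170:470],None,fx=1.3,fy=1.3,interpolation=3)
t=np.linspace(0,6.28,80)[:,None];P=np.array([.5240,-.2470,.166])+.034*(np.cos(t)*[1,0,0]+np.sin(t)*[0,1,0])
for u in proj("wrist",P,st): cv2.circle(im,tuple(((u-[170,0])*1.3).astype(int)),1,(0,0,255),-1)
s=capture("side")
for u in proj("side",P): cv2.circle(s,tuple(u.astype(int)),0,(0,0,255),-1)
o=np.zeros((600,800,3),np.uint8);o[:390,:390]=im;o[:,400:]=cv2.resize(s[100:430,240:460],(400,600))
cv2.imwrite("pics/w9.png",o)
E
```

```text
time_s: 21.6
tcp_pos: [0.5253, -0.2477, 0.2217]
ee_rot: [[0.999, -0.049, 0.006], [-0.049, -0.999, -0.003], [0.006, 0.002, -1.0]]
wrist_force: [-2.6, 2.4, 15.9]
gripper_width: 0.801
time_s: 22.85
tcp_pos: [0.4319, -0.2473, 0.3481]
ee_rot: [[0.999, -0.052, 0.001], [-0.052, -0.999, 0.0], [0.001, -0.0, -1.0]]
wrist_force: [0.5, -0.2, -0.4]
gripper_width: 1.0
[ 0.43189413 -0.24728935  0.34810256] [ 0.50805981 -0.22259915 -0.39962917]
```

View pics/w9.png

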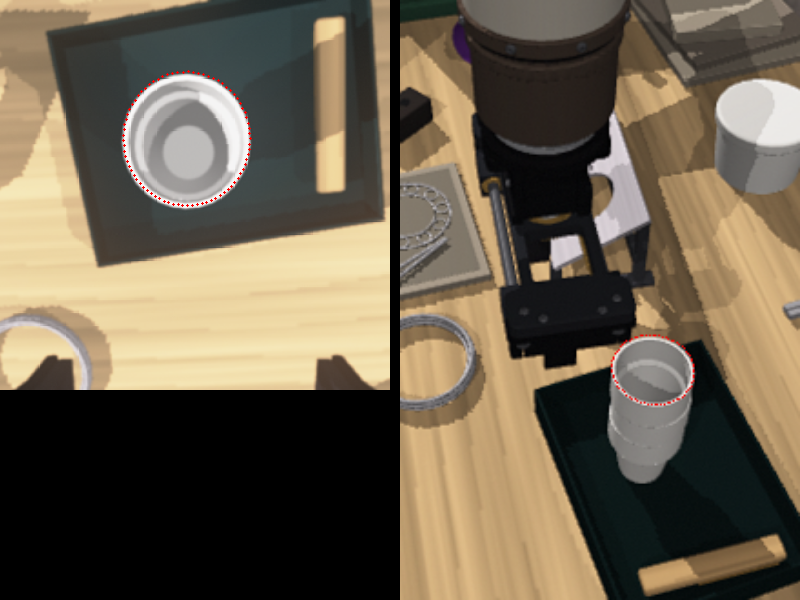

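The top rim sits where a fully nested stack of three predicts: rim at 0.166 m, with the red overlay matching in both views. The gripper is clear of the stack, so I am handing in.

```bash
python3 -c "
from station import finish_job,sense
print(finish_job())"
```

```text
the job is handed in; nothing more can be done
None
```

The three tubs now make one upright stack in the tray, and I handed the job in at about 23 s of the 64 s. I took the two empty tubs from the outer holes one at a time. Each was gripped by its collar, drawn out along its axis and turned upright against the edge of its hole, then nested and pressed home.

**Seating:** the tubs bottomed at tool heights of 0.1866 m and 0.2218 m, close to the 0.186 m and 0.222 m I expected. The highest wrist force I read was about 20 N, well under the 120 N limit.

**Stack:** in the last wrist and side pictures the top rim lies on the outline predicted for a fully nested stack of three, with its rim at 0.166 m. The brush looks unmoved.

**Not confirmed:** the arm hid the rods tub and the flux bottle in the last picture, and I did not look at them again after lifting the second tub. The rods tub was in its hole and undisturbed in the side view taken after the first tub was lifted. My first estimate of the base tub's position was about 5 mm off; I corrected it from the wrist camera before placing.

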